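Sweep small cartons into the collecting bay

TASK

Sweep the three small flat cartons lying on the bench into the open-mouthed steel bay with the fingers, so that all three lie flat and wholly inside it, well back from the mouth. Only push them along the bench, do not pick any of them up, and leave the tall carton, the jar and the cardboard ring where they are.

Things in the scene. Friction and masses are not known exactly. Their poses are not given: they have to be found in the camera images.
- bay: fixed steel bay: left, right and back walls 40 mm high, 5 mm thick; the fourth side, the mouth, is open, without a lip (bottom flush with the bench). Inside 240 mm wide, 150 mm deep. Origin on the bench at the middle of the mouth; +y points inwards to the back wall (at y = 150 mm), x runs along the mouth (side walls at x = -120 and 120 mm). The mouth faces the robot's right, give or take 17 degrees
- carton_a_mid (a point): centre of a small flat loose cardboard carton lying on the bench, to be swept: 50 x 40 mm seen from above (its own x, y) and 26 mm high (z up), light, about 60 g; the point is 13 mm above the bench
- carton_b_mid (a point): centre of a small flat loose cardboard carton lying on the bench, to be swept: 46 x 42 mm seen from above (its own x, y) and 30 mm high (z up), light, about 60 g; the point is 15 mm above the bench
- carton_c_mid (a point): centre of a small flat loose cardboard carton lying on the bench, to be swept: 54 x 38 mm seen from above (its own x, y) and 24 mm high (z up), light, about 60 g; the point is 12 mm above the bench
- tall_carton: bystander: upright tall loose cardboard carton, 48 x 48 mm and 68 mm high, origin at the centre of its underside
- jar_mid (a point): bystander: centre of a standing closed jar, 48 mm in diameter and 64 mm high; the point is 32 mm above the bench
- tape_roll_mid (a point): bystander: centre of a plain cardboard ring (a roll core) lying flat, 84 mm outer diameter, 70 mm bore and 45 mm high; the point is 22 mm above the bench
Not all that is in view belongs to the job. What is shaped like the part that bears carton_b_mid but purple is not meant. What is shaped like the part that bears carton_a_mid but turquoise or yellow is not meant.

How it is judged:
At the end, for the whole second after the job is handed in: Each of the three small cartons lies flat (within 0.15 rad) and at rest on the bench inside the bay: its centre between the side walls, in front of the back wall and at least 35 mm behind the mouth line. The three bystanders are within 15 mm of where they began (y of carton_a_mid in the frame of bay between 0.035 and 0.15 m and x of carton_a_mid in the frame of bay between -0.12 and 0.12 m and height (world z) of carton_a_mid below 0.019 m and angle between each of carton_a_mid, carton_b_mid, carton_c_mid's own z axis and vertical below 0.15 rad and y of carton_b_mid in the frame of bay between 0.035 and 0.15 m and x of carton_b_mid in the frame of bay between -0.12 and 0.12 m and height (world z) of carton_b_mid below 0.021 m and y of carton_c_mid in the frame of bay between 0.035 and 0.15 m and x of carton_c_mid in the frame of bay between -0.12 and 0.12 m and height (world z) of carton_c_mid below 0.018 m and distance of each of tall_carton, jar_mid, tape_roll_mid from where it was at the start of the episode below 0.015 m and linear speed of each of carton_a, carton_b, carton_c below 0.01 m/s); the robot touches nothing.
It fails at once if a small carton was lifted off the bench (its centre more than 20 mm above its resting height) (height (world z) of carton_a_mid above 0.033 m or height (world z) of carton_b_mid above 0.035 m or height (world z) of carton_c_mid above 0.032 m).
It fails at once if a bystander was pushed away (more than 15 mm) or tipped (more than 0.3 rad) (distance of any of tall_carton, jar_mid, tape_roll_mid from where it was at the start of the episode above 0.015 m or angle between any of tall_carton, jar_mid, tape_roll_mid's own z axis and vertical above 0.3 rad).
It also fails if it takes over 72 s, if anything falls off the work surface, if the arm or the gripper's body presses on something with over 40 N, if the wrist force passes 120 N, or if a joint passes its speed limit or range.

ROBOT

A 7-joint arm with a two-finger parallel gripper is mounted at the origin on the work surface. World frame = base frame: x ahead of the robot, y to its left, z up, the work surface at z = 0. Lengths are in m, angles in rad, forces in N, time in s.
With the tool pointing down it reaches from about 0.4 to 0.85 m from the base axis. Payload 10.4 kg.
Tool frame: the origin (TCP) lies between the finger pads; the fingertips stand 11 mm ahead of it and the grasp point (between the pads) lies 8 mm behind it; x points along the fingers, y is the direction in which the jaws open and shut, and the axes are right-handed (so a half turn about x gives the same grasp; the last joint's range is limited). The gripper opens to 87 mm and grips with 3 to 60 N. Pads are 19 mm wide; open, the fingers measure 117 mm over their backs; the gripper's body (75 mm by 190 mm) begins 51 mm behind the grasp point.
Start: joints at [1.306, 0.332, -0.065, 1.46, 0.022, 1.35, -0.088], TCP at [0.15, -0.607, 0.234] pointing down, gripper open.
Joint ranges: [-2.6, 2.6], [-0.5, 2.12], [-1.47, 1.34], [0.16, 2.42], [-1.27, 4.41], [0.06, 2.06], [-2.6, 2.6]. Speed limits (rad/s): [2.22, 2.22, 2.79, 2.79, 3.14, 3.14, 3.14].

INTERFACE

Orientations are given as a unit quaternion [x, y, z, w].
In Python, from bench import r, cams, ticket gives the robot as it stands. The module is installed in compiled form; this text tells all that it offers.
- The arm moves only by the tool drive_tool, never from a script. Its argument "moves" is text: rows parted by semicolons, each of 5 numbers parted by spaces: the shift along the world's x, y, z in m, then the turn about the world's z in degrees, then the closure, from 0 (fully open) to 1 (shut). In form: x y z twist grip; .... A call has 1 to 20 rows; each row shifts and turns the commanded pose from where the row before left it; what a row does not reach is not made up. A row lasts 1/8 s, in which the tool goes at most 62.5 mm and 10.7 degrees, less where a joint would pass 70% of its speed; a pose out of reach is approached as far as the arm can. A call is refused whole if a number of a shift passes 0.0625 or a number of a turn 10.7, either way. A call with a gripper value outside its range is refused whole. The fingers move at their own pace and stop on an object; "newtons" is the grip in N (left out, the last holds). Time passes only in rows, so rows that do not move let the fingers close. It gives the time, the measured TCP pose, the force and the opening at its end, in the units of the state.
- r.read_state(): the state, without advancing time (a new reading comes with each control period).
- cams.camera(name): name is "scene" or "top"; returns a dict with "color" (384x512x3 uint8, red, green, blue), "fx", "fy", "cx", "cy" (pixels), "distortion" ([k1, k2, p1, p2, k3] as OpenCV has them; the pictures are not rectified), "extrinsics" (4x4, takes a point from camera to world coordinates). Camera axes: x right, y down, z forward; pixel columns grow to the right and rows downward; lengths in m; the calibration is good to about 2 mm. A picture is of the moment at which its call begins. There is no depth.
- ticket.close_job(): hands the job in, once; it reports no verdict.
The state is a dict: "time": time; "joint_positions": joint angles; "joint_vel": joint speeds; "joint_torque": joint torques, N m; "ee_pos": TCP position; "eef_rot": TCP orientation; "ft_force": force on the tool from outside, world axes, zero at the start; "torque": the same for the moment, N m; "width": finger opening in m.
Only numpy, scipy, OpenCV 4.12 (cv2) and the standard library are available. Lean on these libraries where they do the work, as an engineer would, in place of code of your own. Each camera call takes 0.05 s, during which the arm holds its last target.

## Working session

There is one attempt and no reset: what is moved stays moved. The work goes in short steps, Python scripts to look and compute and a tool call to move; the robot and the scene stay as the last step left them, time stands still between calls to the robot, and variables do not carry over. Pictures are saved under pics/ and viewed, and the job is handed in when it is done.

Besides the shell and the picture viewer there is one more tool, called as name(argument=value, ...), one argument or row to a line, values as JSON. drive_tool: Moves the arm, as the interface text tells. Its arguments: {"type":"object","properties":{"moves":{"type":"string"},"newtons":{"type":"number"}},"required":["moves"]}

```bash
mkdir -p pics; python3 - <<'E'
from bench import r,cams
import cv2,numpy as np
for n in("scene","top"):
    c=cams.camera(n); cv2.imwrite(f"pics/{n}0.png",cv2.resize(c["color"][:,:,::-1],(800,600),interpolation=cv2.INTER_CUBIC))
    print(n,c["fx"],c["fy"],c["cx"],c["cy"],c["distortion"]);print(np.round(c["extrinsics"],4))
s=r.read_state();print(s["time"],s["ee_pos"],s["eef_rot"],s["width"])
E
```

```text
scene 396.9174447786607 396.9174447786607 251.14523291198037 201.1306335789059 [-0.10141045  0.          0.          0.          0.        ]
[[ 0.4377  0.5326 -0.7244  1.1987]
 [ 0.8989 -0.277   0.3395 -0.4141]
 [-0.0199 -0.7997 -0.6     0.5706]
 [ 0.      0.      0.      1.    ]]
top 373.320143077553 373.320143077553 257.9462711311118 194.1997626446824 [-0.11950956  0.          0.          0.          0.        ]
[[ 0.0016 -0.9826  0.1858  0.4344]
 [-1.     -0.002  -0.0019 -0.1324]
 [ 0.0023 -0.1858 -0.9826  0.7692]
 [ 0.      0.      0.      1.    ]]
0.1 [ 0.14957985 -0.606496    0.23282848] [-0.70187393 -0.08572607  0.7020155  -0.08484261] 0.08701781015093403
```

View pics/top0.png

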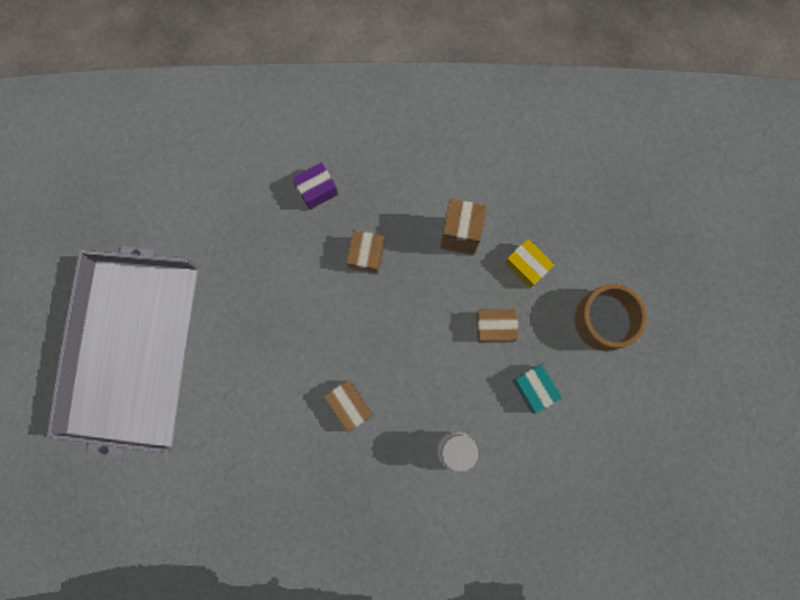

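View pics/scene0.png

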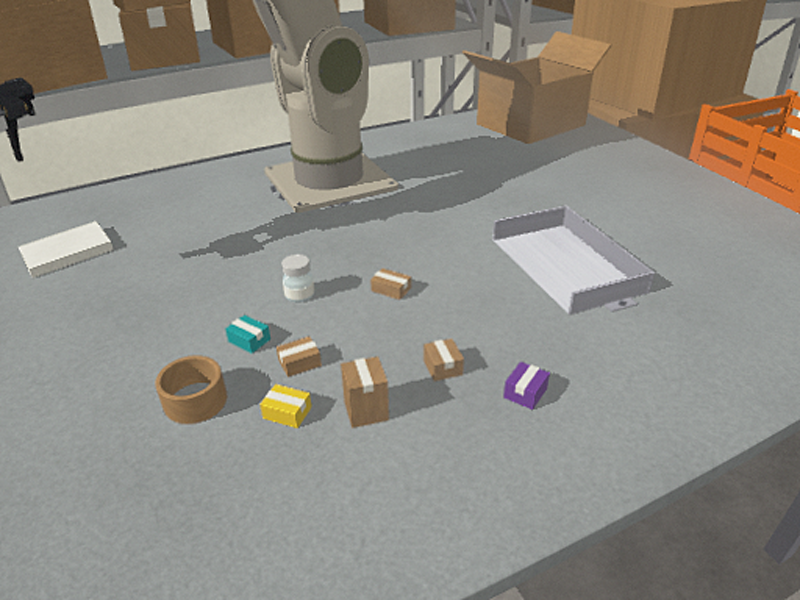

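The top picture shows three brown flat cartons at (365,251), (497,325) and (349,405). The same shapes in purple (316,186), yellow (530,263) and turquoise (538,389) are decoys. The bystanders are the tall carton (464,225), the jar (458,452) and the ring (612,316). The bay is on the left. Next I'll turn these pixels into positions and look closer.

```bash
cat > h.py <<'E'
import cv2,numpy as np
def px2w(c,uv,z,s=1.5625):
    K=np.array([[c["fx"],0,c["cx"]],[0,c["fy"],c["cy"]],[0,0,1]])
    uv=(np.array(uv,float)+.5)/s-.5
    n=cv2.undistortPoints(uv.reshape(-1,1,2),K,np.array(c["distortion"])).reshape(-1,2)
    E=np.array(c["extrinsics"]); d=np.c_[n,np.ones(len(n))]@E[:3,:3].T
    return E[:3,3]+d*((z-E[2,3])/d[:,2])[:,None]
E
python3 - <<'E'
from bench import r,cams
from h import *
c=cams.camera("top")
im=c["color"][:,:,::-1]
crop=im[95:310,20:430]
cv2.imwrite("pics/crop0.png",cv2.resize(crop,(800,420),interpolation=cv2.INTER_CUBIC))
P=lambda n,uv,z:print(n,np.round(px2w(c,uv,z)[:,:2],3).tolist())
P("brown1",[(367,250)],.03)
P("brown2",[(497,323)],.026)
P("brown3",[(349,405)],.024)
P("tall",[(466,219)],.068);P("jar",[(459,452)],.064);P("ring",[(614,316)],.045)
P("yel",[(530,262)],.026);P("turq",[(538,388)],.026);P("purple",[(316,185)],.03)
P("bay mouth ends floor",[(196,268),(172,446)],.0)
P("bay top corners mouthR,backR,backL,mouthL",[(196,268),(80,254),(50,436),(172,448)],.04)
E
```

```text
brown1 [[0.646, -0.086]]
brown2 [[0.55, -0.255]]
brown3 [[0.445, -0.065]]
tall [[0.676, -0.213]]
jar [[0.389, -0.2]]
ring [[0.556, -0.404]]
yel [[0.631, -0.301]]
turq [[0.466, -0.306]]
purple [[0.737, -0.016]]
bay mouth ends floor [[0.629, 0.152], [0.389, 0.17]]
bay top corners mouthR,backR,backL,mouthL [[0.619, 0.137], [0.64, 0.302], [0.398, 0.321], [0.389, 0.154]]
```

View pics/crop0.png

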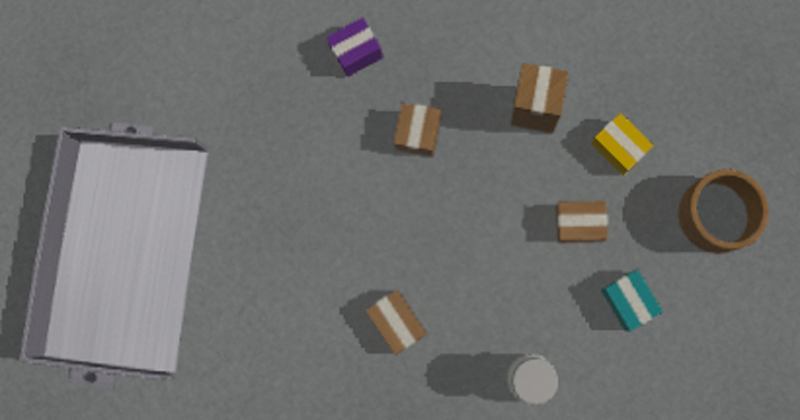

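drive_tool(
  moves="0.04 0.03 -0.005 8 0.79;0.04 0.03 -0.005 8 0.79;0.04 0.03 -0.005 8 0.79;0.04 0.03 -0.005 8 0.79;0.04 0.03 -0.005 8 0.79;0.04 0.03 -0.005 8 0.79;0.04 0.03 -0.005 8 0.79;0.04 0.03 -0.005 8 0.79;0.04 0.03 -0.005 8 0.79;0.04 0.03 -0.005 8 0.79;0 0 0 0 0.79;0 0 0 0 0.79",
)

```text
time: 1.65
ee_pos: [0.5493, -0.3072, 0.1832]
eef_rot: [0.483, 0.517, -0.483, 0.516]
ft_force: [0.4, -0.5, 0.0]
width: 0.0184
```

drive_tool(
  moves="0 0 -0.04 0 0.79;0 0 -0.04 0 0.79;0 0 -0.04 0 0.79;0 0 -0.03 0 0.79;0 0 -0.014 0 0.79;0 0 0 0 0.79",
)

```text
time: 2.4
ee_pos: [0.5489, -0.3076, 0.0193]
eef_rot: [0.483, 0.516, -0.483, 0.516]
ft_force: [-0.4, -0.1, 0.5]
width: 0.0183
```

```bash
cat > snap.py <<'E'
import sys
from bench import r,cams
from h import *
for n in ("top","scene"):
    c=cams.camera(n); cv2.imwrite(f"pics/{n}{sys.argv[1]}.png",cv2.resize(c["color"][:,:,::-1],(800,600),interpolation=cv2.INTER_CUBIC))
s=r.read_state();print(s["time"],np.round(s["ee_pos"],4),s["ft_force"])
E
python3 snap.py 1
```

```text
2.5 [ 0.5502 -0.3076  0.021 ] [ 0.12356502 -0.08511087  0.53549657]
```

View pics/scene1.png

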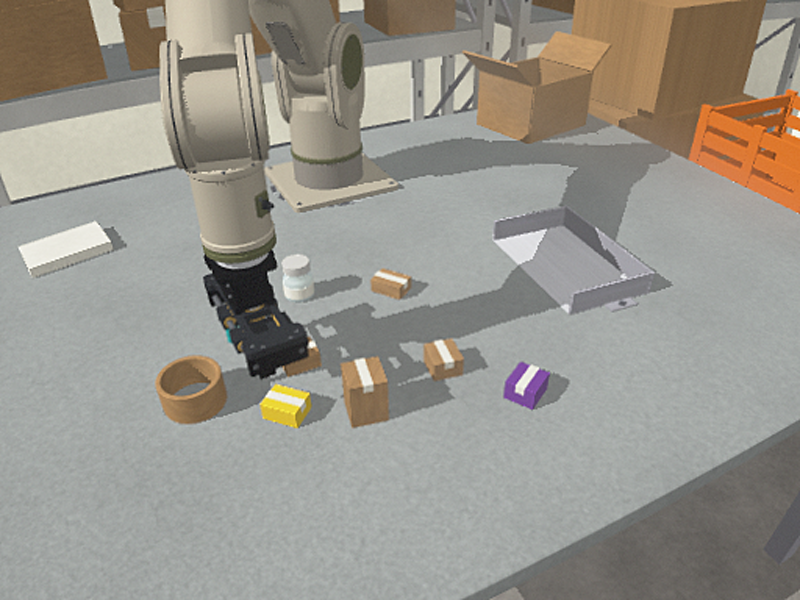

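View pics/top1.png

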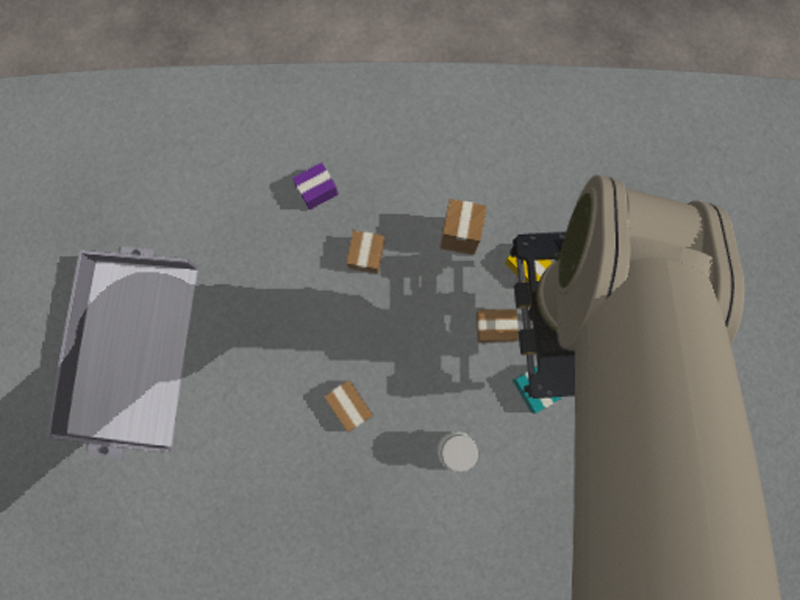

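drive_tool(
  moves="-0.001 0.008 0 0 0.79;-0.001 0.01 0 0 0.79;-0.001 0.015 0 0 0.79;-0.001 0.015 0 0 0.79;-0.001 0.015 0 0 0.79;-0.001 0.015 0 0 0.79;-0.001 0.015 0 0 0.79;-0.001 0.015 0 0 0.79;-0.001 0.015 0 0 0.79;-0.001 0.015 0 0 0.79;-0.001 0.015 0 0 0.79;-0.001 0.015 0 0 0.79;-0.001 0.015 0 0 0.79;-0.001 0.01 0 0 0.79;-0.001 0.006 0 0 0.79",
)

```text
time: 4.38
ee_pos: [0.5346, -0.1072, 0.0195]
eef_rot: [0.483, 0.517, -0.483, 0.517]
ft_force: [-0.8, -0.6, 0.4]
width: 0.0181
```

```bash
python3 snap.py 2
```

```text
4.475 [ 0.5346 -0.1072  0.0196] [0.06395082 0.06226817 0.05511144]
```

View pics/top2.png

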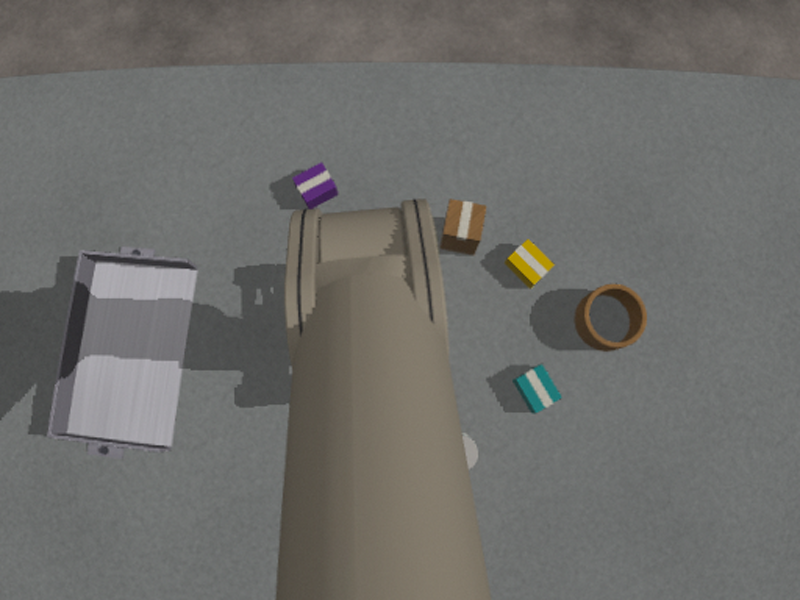

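View pics/scene2.png

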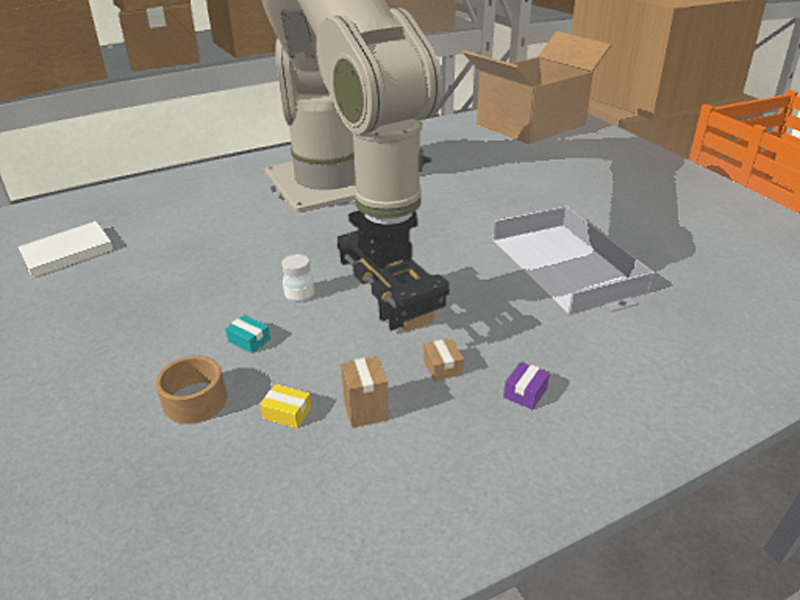

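The carton (407,320 in the scene view) is travelling ahead of the fingers, and the bystanders haven't moved.

drive_tool(
  moves="-0.001 0.01 0 0 0.79;-0.001 0.016 0 0 0.79;-0.001 0.016 0 0 0.79;-0.001 0.016 0 0 0.79;-0.001 0.016 0 0 0.79;-0.001 0.016 0 0 0.79;-0.001 0.016 0 0 0.79;-0.001 0.016 0 0 0.79;-0.001 0.016 0 0 0.79;-0.001 0.016 0 0 0.79;-0.001 0.016 0 0 0.79;-0.001 0.016 0 0 0.79;-0.001 0.016 0 0 0.79;-0.001 0.016 0 0 0.79;-0.001 0.016 0 0 0.79;-0.001 0.016 0 0 0.79;-0.001 0.016 0 0 0.79;-0.001 0.016 0 0 0.79;-0.001 0.012 0 0 0.79;-0.001 0.007 0 0 0.79",
)

```text
time: 6.98
ee_pos: [0.5145, 0.194, 0.0195]
eef_rot: [0.483, 0.517, -0.483, 0.517]
ft_force: [0.1, -1.8, 0.0]
width: 0.0183
```

```bash
python3 snap.py 3
```

```text
7.075 [0.5144 0.194  0.0196] [-0.79354068 -0.29416543  0.66063761]
```

View pics/scene3.png

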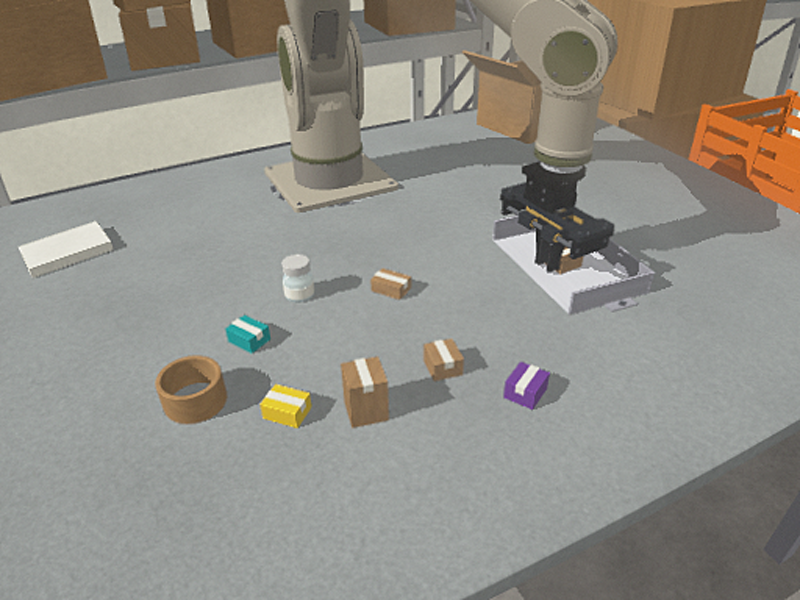

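drive_tool(
  moves="0 0.008 0 0 0.79;0 0.004 0 0 0.79;0 -0.02 0 0 0.79;0 -0.02 0.04 0 0.79;0 -0.03 0.04 0 0.79;0.02 -0.035 0.04 2 0.79;0.025 -0.045 0 2 0.79;0.025 -0.045 0 2 0.79;0.025 -0.045 0 0 0.79;0.025 -0.045 0 0 0.79;0.02 -0.04 0 0 0.79;0.003 -0.03 0 0 0.79;0 0 0 0 0.79;0 0 0 0 0.79",
)

```text
time: 8.82
ee_pos: [0.6572, -0.1497, 0.1395]
eef_rot: [0.455, 0.541, -0.455, 0.541]
ft_force: [0.7, -0.3, -0.1]
width: 0.0185
```

```bash
python3 snap.py 4
```

```text
8.925 [ 0.6575 -0.1487  0.1397] [0.19341939 0.43741898 0.19579562]
```

View pics/top4.png

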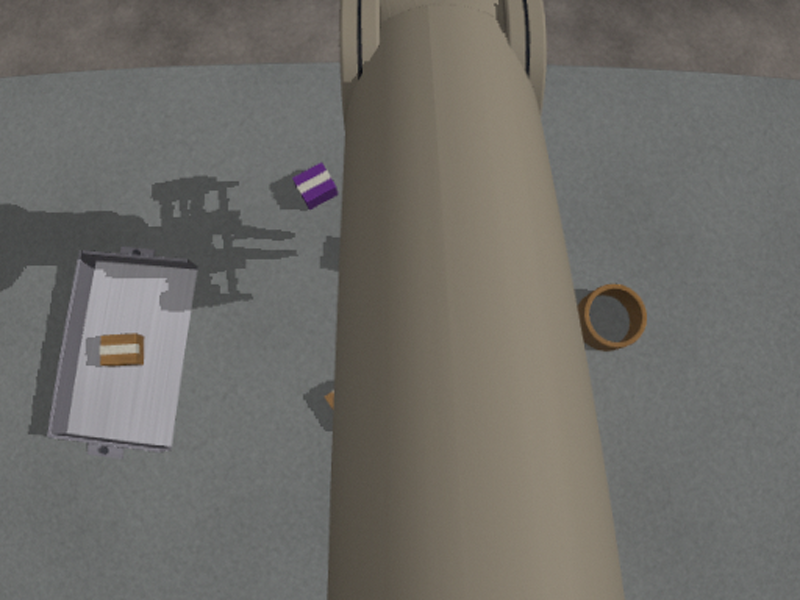

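View pics/scene4.png

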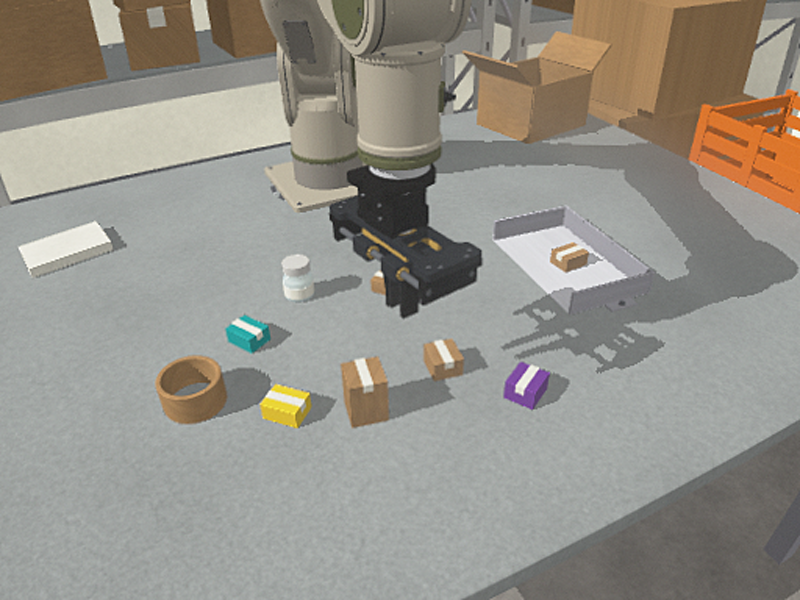

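Carton one is deep in the bay, at (121,350) in the top view. Next I'll lower the fingers between the tall carton and carton b.

drive_tool(
  moves="0 0 -0.04 0 0.79;0 0 -0.035 0 0.79;0 0 -0.02 0 0.79;0 0 -0.01 0 0.79;0 0 -0.01 0 0.79;0 0 0 0 0.79",
)

```text
time: 9.68
ee_pos: [0.6577, -0.1498, 0.0246]
eef_rot: [0.455, 0.541, -0.455, 0.541]
ft_force: [0.3, 0.7, 0.0]
width: 0.0185
```

```bash
python3 snap.py 5
```

```text
9.775 [ 0.6582 -0.1499  0.0254] [0.00185736 0.33971115 0.24707884]
```

View pics/scene5.png

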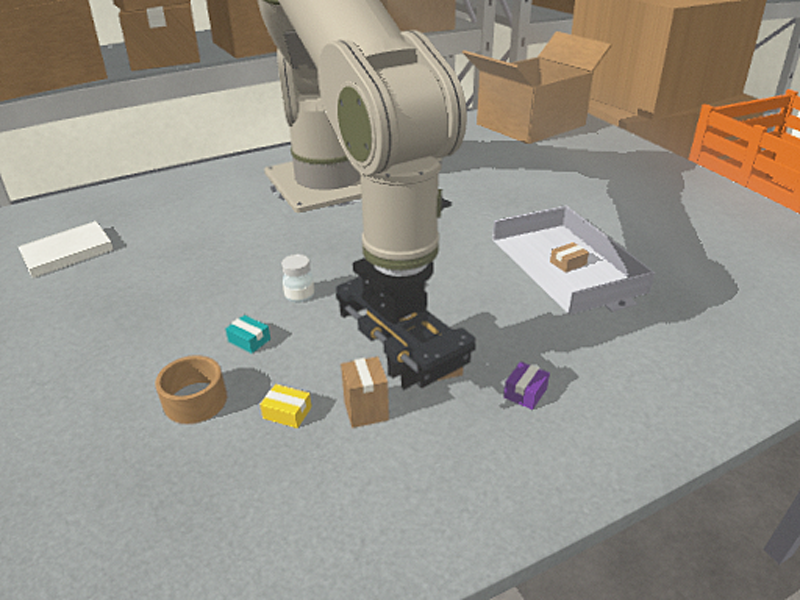

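drive_tool(
  moves="0.008 0 0 7 0.79;0 0 0 0 0.79;-0.003 0.01 0 0 0.79;-0.005 0.015 0 0 0.79;-0.005 0.015 0 0 0.79;-0.005 0.015 0 0 0.79;-0.005 0.015 0 0 0.79;-0.005 0.015 0 0 0.79;-0.005 0.015 0 0 0.79;-0.005 0.015 0 0 0.79;-0.005 0.015 0 0 0.79;-0.004 0.012 0 0 0.79;-0.003 0.008 0 0 0.79;0 0 0 0 0.79",
)

```text
time: 11.52
ee_pos: [0.6156, 0.0009, 0.0246]
eef_rot: [0.421, 0.568, -0.421, 0.568]
ft_force: [-0.1, -0.7, 1.6]
width: 0.0183
```

```bash
python3 snap.py 6; python3 - <<'E'
import cv2
i=cv2.imread("pics/scene6.png");cv2.imwrite("pics/c6.png",cv2.resize(i[180:440,250:700],(800,462)))
E
```

```text
11.625 [ 6.158e-01 -4.000e-04  2.460e-02] [-0.24816299  0.75312078 -0.18402959]
```

View pics/c6.png

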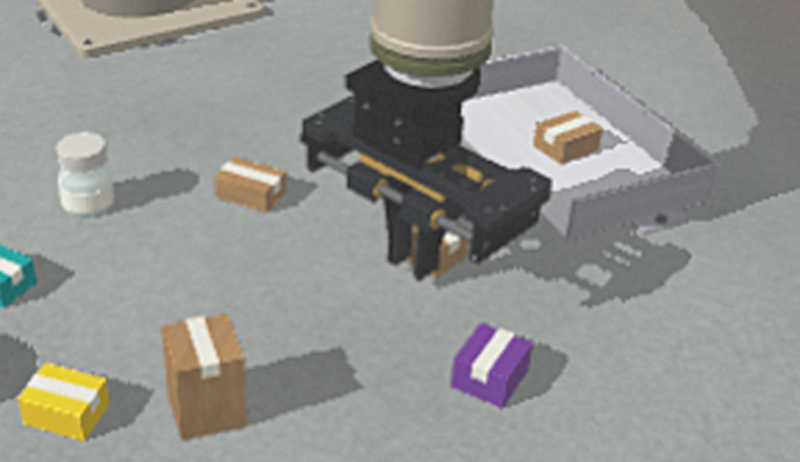

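View pics/top6.png

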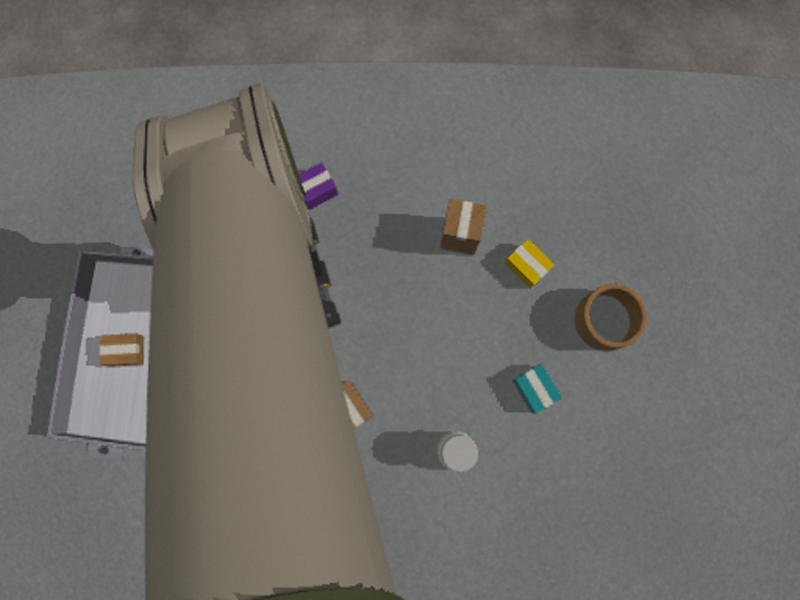

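```bash
python3 - <<'E'
from bench import cams
from h import *
c=cams.camera("scene")
f=lambda u,v:(250+u*.5625,180+v*.5625)
P=lambda n,uv,z:print(n,np.round(px2w(c,uv,z)[:,:2],3).tolist())
P("bottom corner near, right end",[f(436,278),f(467,264)],0)
P("top near",[f(436,257),f(467,240)],.03)
P("bay R wall mouth top/bot",[f(568,201)],.04);P("b",[f(568,236)],0)
P("bay L mouth top",[f(470,92)],.04); P("backR top",[f(712,158)],.04); P("backL top",[f(562,48)],.04)
im=c["color"][:,:,::-1][240:310,290:390]; cv2.imwrite("pics/d6.png",cv2.resize(im,(800,560),interpolation=cv2.INTER_CUBIC))
E
```

```text
bottom corner near, right end [[0.627, 0.018], [0.623, 0.052]]
top near [[0.634, 0.011], [0.627, 0.045]]
bay R wall mouth top/bot [[0.632, 0.144]]
b [[0.631, 0.152]]
bay L mouth top [[0.441, 0.178]]
backR top [[0.639, 0.303]]
backL top [[0.407, 0.318]]
```

View pics/d6.png

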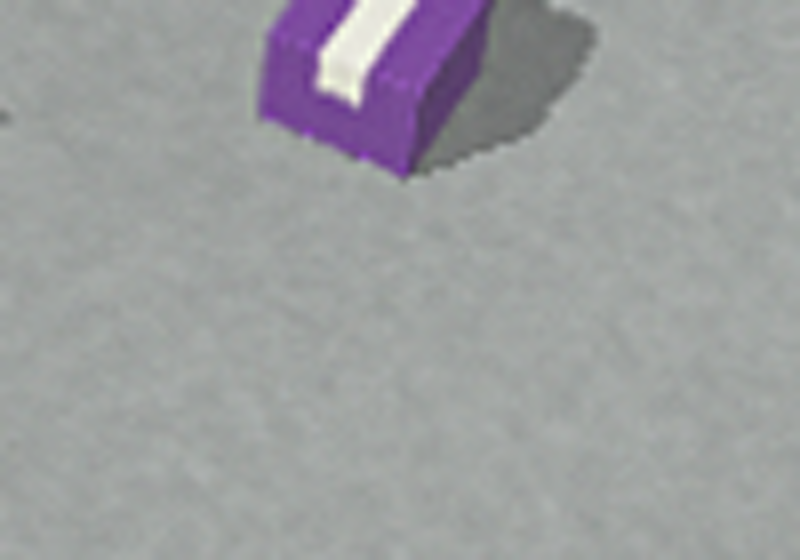

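The carton's visible side runs from about (.629,.015) to (.624,.05). That puts it flush against the fingers and centred, so I'll carry on into the bay, moving inward past the right wall end.

drive_tool(
  moves="-0.004 0.01 0 0 0.79;-0.005 0.015 0 0 0.79;-0.005 0.015 0 0 0.79;-0.005 0.015 0 0 0.79;-0.005 0.015 0 0 0.79;-0.005 0.015 0 0 0.79;-0.005 0.015 0 0 0.79;-0.005 0.015 0 0 0.79;-0.003 0.015 0 -2 0.79;-0.002 0.014 0 -2 0.79;0 0.014 0 -2 0.79;0 0.014 0 -2 0.79;0 0.012 0 -2 0.79;0 0.01 0 -2 0.79;0 0.005 0 0 0.79;0 0 0 0 0.79",
)

```text
time: 13.68
ee_pos: [0.5714, 0.1997, 0.0245]
eef_rot: [0.478, 0.521, -0.478, 0.521]
ft_force: [0.3, -0.7, 0.4]
width: 0.0177
```

```bash
python3 snap.py 7; python3 - <<'E'
import cv2
i=cv2.imread("pics/scene7.png");cv2.imwrite("pics/c7.png",cv2.resize(i[180:440,250:700],(800,462)))
E
```

```text
13.775 [0.5717 0.1988 0.0245] [-0.20743251 -0.00153515 -0.4025749 ]
```

View pics/c7.png

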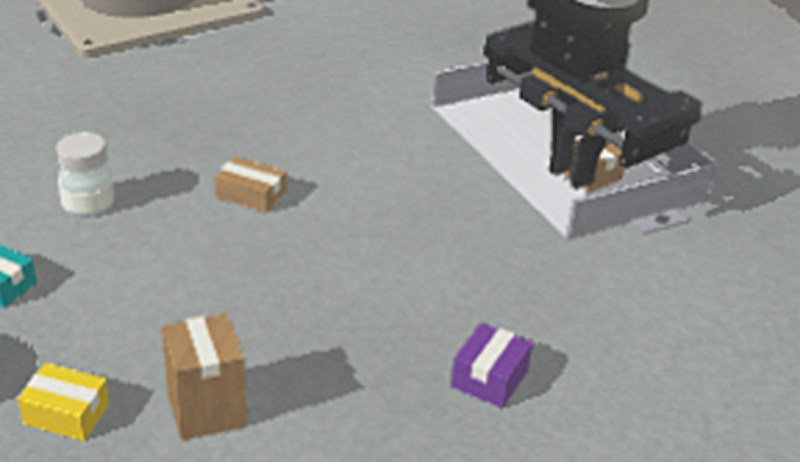

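drive_tool(
  moves="0 -0.02 0 0 0.79;0 -0.02 0.04 0 0.79;0 -0.03 0.04 0 0.79;-0.015 -0.035 0.035 0 0.79;-0.025 -0.045 0 0 0.79;-0.025 -0.045 0 0 0.79;-0.025 -0.045 0 0 0.79;-0.025 -0.045 0 0 0.79;-0.012 -0.035 0 0 0.79;0 -0.01 0 0 0.79;0 0 0 0 0.79;0 0 0 0 0.79",
)

```text
time: 15.28
ee_pos: [0.445, -0.1299, 0.1395]
eef_rot: [0.478, 0.521, -0.478, 0.521]
ft_force: [-0.1, 0.3, 0.2]
width: 0.0183
```

```bash
python3 snap.py 8; python3 - <<'E'
import cv2
i=cv2.imread("pics/scene8.png");cv2.imwrite("pics/c8.png",cv2.resize(i[180:440,250:700],(800,462)))
E
```

```text
15.375 [ 0.445  -0.1298  0.1395] [ 0.1809411  -0.62491982 -0.30746993]
```

View pics/c8.png

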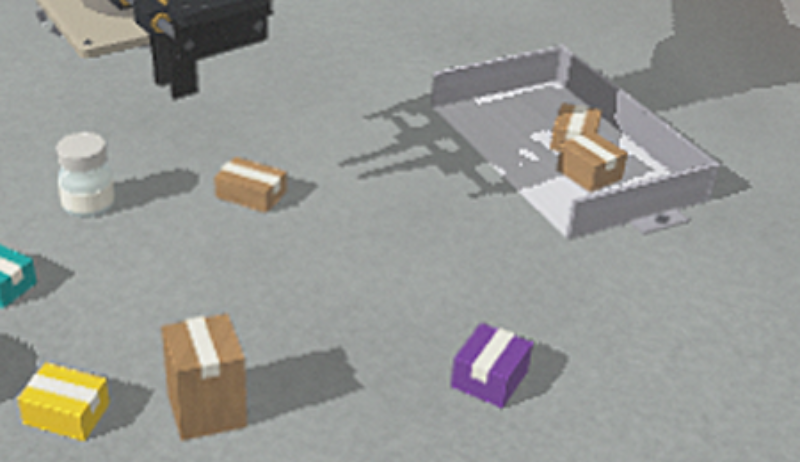

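View pics/top8.png

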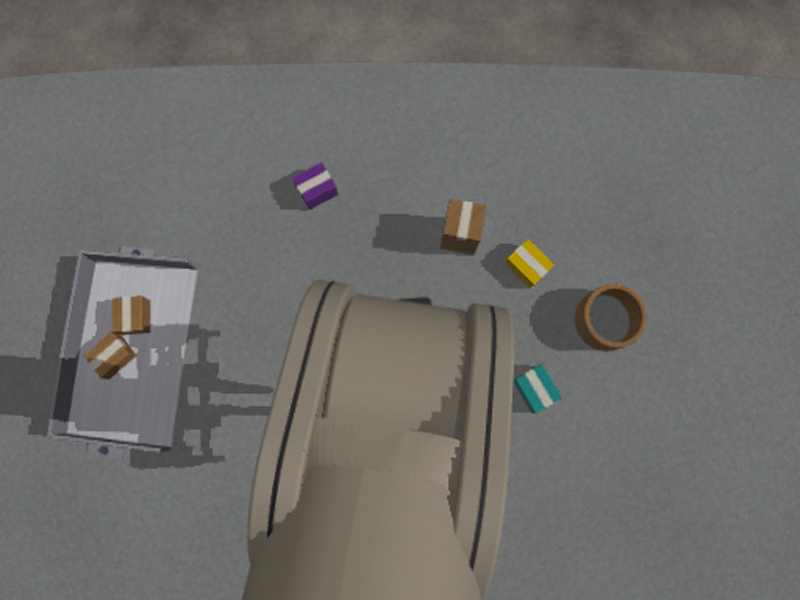

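Carton b is inside at (131,314). It turned the first carton slightly, now at (110,355), but both lie flat and deep in the bay. Next I'll lower the fingers behind the third.

drive_tool(
  moves="0 0 -0.04 0 0.79;0 0 -0.035 0 0.79;0 0 -0.02 0 0.79;0 0 -0.012 0 0.79;0 0 -0.01 0 0.79;0 0 0 0 0.79;0 0.01 0 0 0.79;0 0.01 0 0 0.79;0 0.01 0 0 0.79;0 0.01 0 0 0.79;0 0.01 0 0 0.79;0 0.01 0 0 0.79;0 0.01 0 0 0.79;0 0.01 0 0 0.79;0 0 0 0 0.79",
)

```text
time: 17.25
ee_pos: [0.4447, -0.0499, 0.0226]
eef_rot: [0.478, 0.521, -0.478, 0.521]
ft_force: [0.1, -0.7, 0.3]
width: 0.0185
```

```bash
python3 snap.py 9; python3 - <<'E'
import cv2
i=cv2.imread("pics/scene9.png");cv2.imwrite("pics/c9.png",cv2.resize(i[180:440,250:700],(800,462)))
E
```

```text
17.35 [ 0.4447 -0.0509  0.0226] [-0.29906455 -0.20439859  0.40104986]
```

View pics/c9.png

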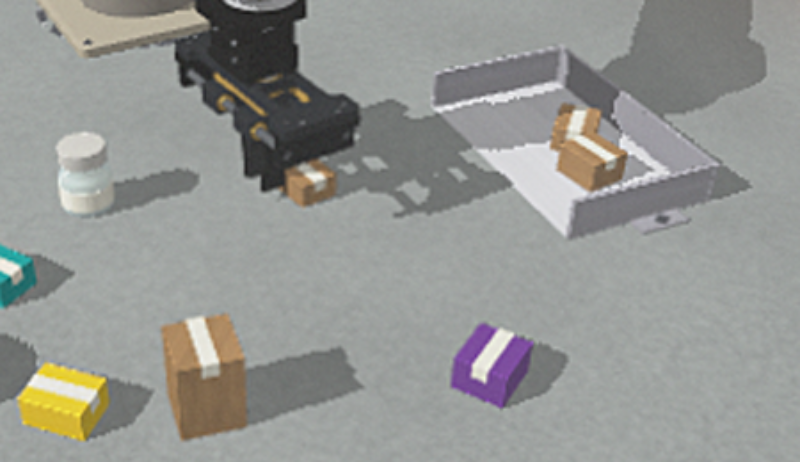

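View pics/top9.png

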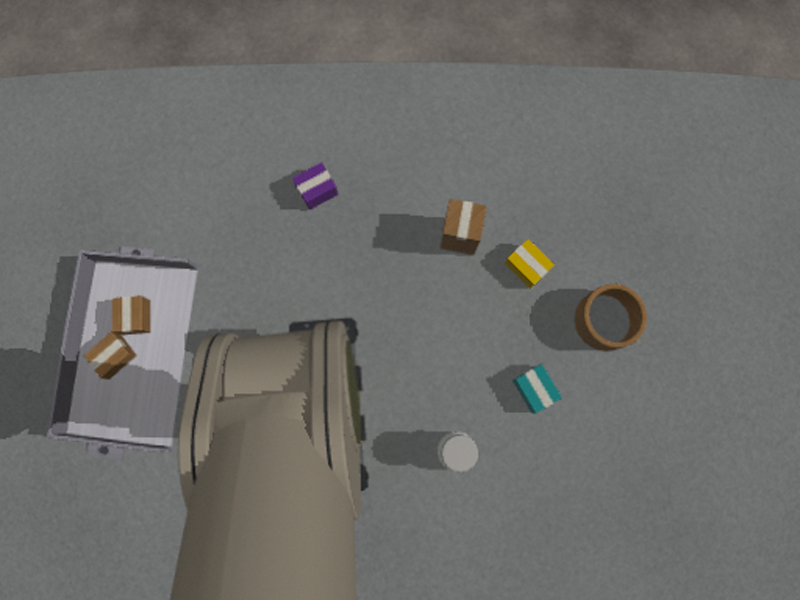

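```bash
python3 - <<'E'
from bench import cams
from h import *
c=cams.camera("scene")
f=lambda u,v:(250+u*.5625,180+v*.5625)
print(px2w(c,[f(303,207),f(336,190),f(285,199)],0).round(3)[:,:2].tolist(), px2w(c,[f(303,187),f(336,176)],.024).round(3)[:,:2].tolist())
im=cv2.imread("pics/scene9.png")[250:310,370:460];cv2.imwrite("pics/d9.png",cv2.resize(im,(780,520),interpolation=cv2.INTER_CUBIC))
E
```

```text
[[0.487, -0.031], [0.477, 0.008], [0.468, -0.04]] [[0.49, -0.033], [0.488, 0.002]]
```

View pics/d9.png

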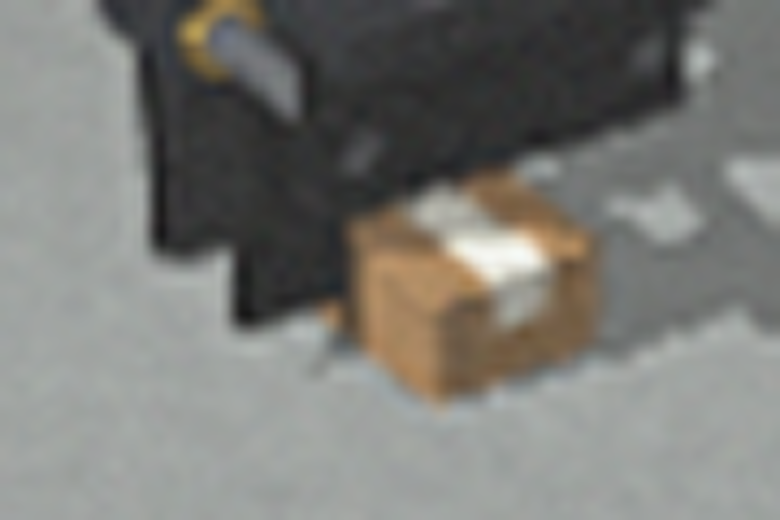

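The third carton is flush against the fingers but about 12 mm off centre toward +x. I'll back off, recentre and push again along the jaw normal.

drive_tool(
  moves="0 -0.01 0 0 0.79;0.012 0 0 0 0.79;0 0.007 0 0 0.79;-0.001 0.01 0 0 0.79;-0.001 0.015 0 0 0.79;-0.0015 0.015 0 0 0.79;-0.0015 0.015 0 0 0.79;-0.0015 0.015 0 0 0.79;-0.0015 0.015 0 0 0.79;-0.0015 0.015 0 0 0.79;-0.0015 0.015 0 0 0.79;-0.0015 0.015 0 0 0.79;-0.0015 0.012 0 0 0.79;-0.001 0.008 0 0 0.79;0 0 0 0 0.79",
)

```text
time: 19.27
ee_pos: [0.4416, 0.0967, 0.0226]
eef_rot: [0.478, 0.521, -0.478, 0.521]
ft_force: [0.2, -0.6, 0.2]
width: 0.0181
```

```bash
python3 snap.py 10; python3 - <<'E'
import cv2
i=cv2.imread("pics/scene10.png");cv2.imwrite("pics/c10.png",cv2.resize(i[200:340,400:680],(800,400)))
E
```

```text
19.375 [0.4417 0.0959 0.0225] [-0.98525542  0.07583442 -0.21643399]
```

View pics/c10.png

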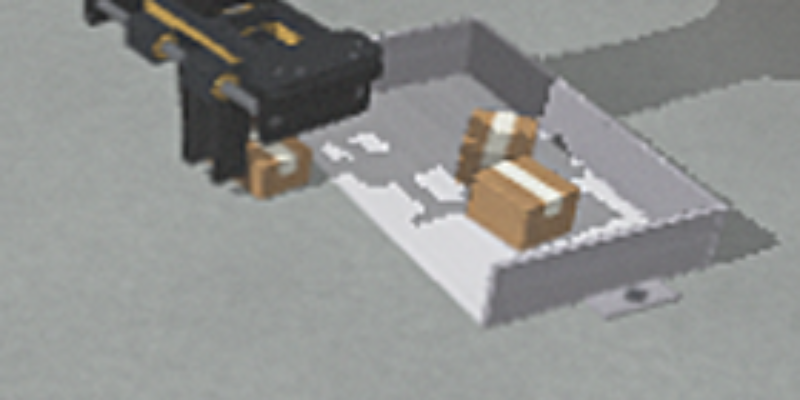

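drive_tool(
  moves="-0.001 0.01 0 0 0.79;-0.001 0.014 0 0 0.79;-0.001 0.014 0 0 0.79;-0.001 0.014 0 0 0.79;0 0.014 0 0 0.79;0 0.014 0 0 0.79;0 0.012 0 0 0.79;0 0.008 0 0 0.79;0 0 0 0 0.79;0 -0.02 0 0 0.79;0 -0.02 0.04 0 0.79;0 -0.04 0.04 0 0.79;0.02 -0.06 0.04 0 0.79;0.02 -0.06 0 0 0.79;0.02 -0.06 0 0 0.79;0.02 -0.04 0 0 0.79;0 -0.04 0 0 0.79;0 -0.03 0 0 0.79;0 0 0 0 0.79;0 0 0 0 0.79",
)

```text
time: 21.88
ee_pos: [0.5138, -0.162, 0.1359]
eef_rot: [0.478, 0.521, -0.478, 0.521]
ft_force: [-0.7, 0.6, -0.4]
width: 0.0182
```

```bash
python3 snap.py 11; python3 - <<'E'
import cv2
i=cv2.imread("pics/scene11.png");cv2.imwrite("pics/c11.png",cv2.resize(i[180:440,250:700],(800,462)))
E
```

```text
21.975 [ 0.514  -0.1614  0.136 ] [0.18159067 0.16104529 0.44063624]
```

View pics/c11.png

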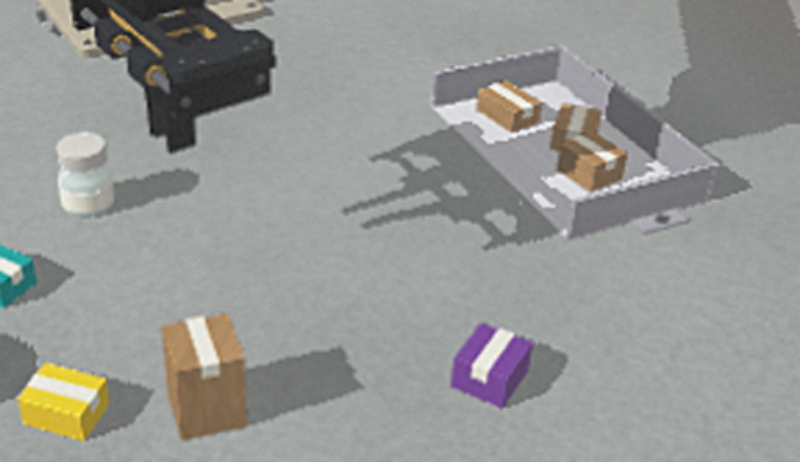

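View pics/top11.png

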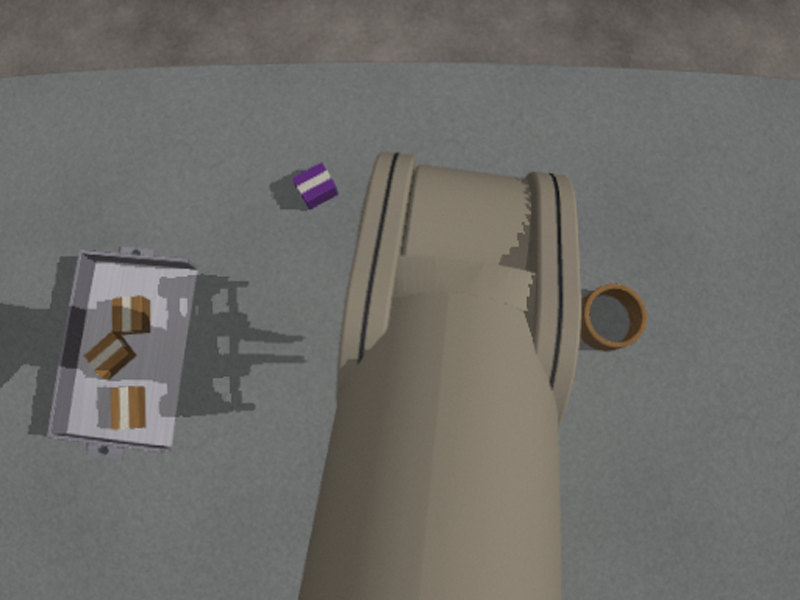

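```bash
python3 - <<'E'
from bench import cams,r
from h import *
c=cams.camera("top")
m=np.array([.508,.150]); ey=np.array([.07,.9975]); ex=np.array([ey[1],-ey[0]])
for n,uv,z in[("b",(130,313),.03),("mid",(110,355),.026),("third",(127,407),.024),("ring",(614,316),.045)]:
    w=px2w(c,[uv],z)[0,:2]; print(n,w.round(3),"bay",round((w-m)@ex,3),round((w-m)@ey,3))
im=c["color"][:,:,::-1][155:295,25:135];cv2.imwrite("pics/d11.png",cv2.resize(im,(472,600),interpolation=cv2.INTER_CUBIC))
E
```

```text
b [0.561 0.227] bay 0.047 0.081
mid [0.505 0.252] bay -0.01 0.102
third [0.438 0.225] bay -0.075 0.069
ring [ 0.556 -0.404] bay 0.087 -0.549
```

View pics/d11.png

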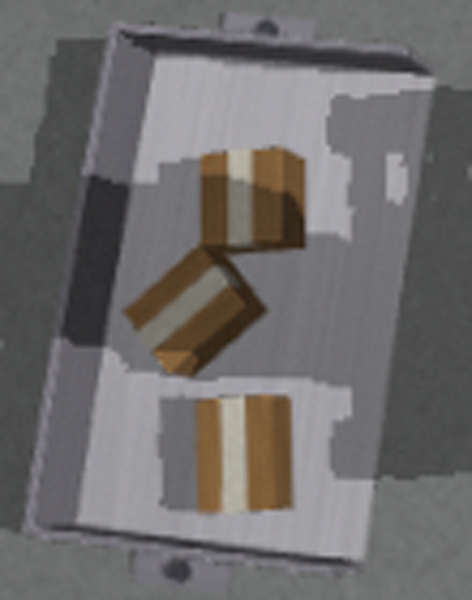

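The middle carton was nudged by its neighbour, so I'll check that it lies flat by fitting a flat box model to both views.

```bash
python3 - <<'E'
from bench import cams,r
from h import *
from scipy.optimize import minimize
out=[]
def proj(c,P):
    E=np.linalg.inv(np.array(c["extrinsics"]));K=np.array([[c["fx"],0,c["cx"]],[0,c["fy"],c["cy"]],[0,0,1]])
    return cv2.projectPoints(P,cv2.Rodrigues(E[:3,:3])[0],E[:3,3],K,np.array(c["distortion"]))[0].reshape(-1,2)
def box(x,y,a,l,w,h):
    P=np.array([[i*l/2,j*w/2,k] for k in(0,h) for i,j in((-1,-1),(1,-1),(1,1),(-1,1))]);R=np.array([[np.cos(a),-np.sin(a)],[np.sin(a),np.cos(a)]])
    P[:,:2]=P[:,:2]@R.T+[x,y];return P
cs={n:cams.camera(n) for n in("top","scene")}
# refine pose vs top mask of brown pixels
def mask(c):
    h=cv2.cvtColor(c["color"],cv2.COLOR_RGB2HSV);return ((h[...,1]>70)&(h[...,0]<25)).astype(np.uint8)
c=cs["top"];M=mask(c);roi=np.zeros_like(M)
pts=(np.array([(123,312),(210,247),(222,258),(268,308),(185,377),(160,360)])/472*110+[25,155]).astype(np.int32)
truth=np.zeros_like(M);cv2.fillPoly(truth,[pts],1)
def cost(p):
    m=np.zeros((384*4,512*4),np.uint8);q=proj(c,box(*p,.050,.040,.026));cv2.fillConvexPoly(m,cv2.convexHull((q*4+2).astype(np.int32)),1)
    t=cv2.resize(truth,(512*4,384*4),interpolation=cv2.INTER_NEAREST);return int((m^t).sum())
best=min(((cost((x,y,a)),x,y,a) for x in np.arange(.496,.516,.004) for y in np.arange(.240,.262,.004) for a in np.radians(np.arange(0,180,6))))
print(best)
for n,(x0,x1,y0,y1,s) in {"top":(25,135,155,295,4),"scene":(330,420,115,195,6)}.items():
    im=cv2.resize(np.ascontiguousarray(cs[n]["color"][y0:y1,x0:x1,::-1]),None,fx=s,fy=s,interpolation=cv2.INTER_CUBIC)
    q=((proj(cs[n],box(*best[1:],.05,.04,.026))+.5-[x0,y0])*s).astype(int)
    for a,b in[(0,1),(1,2),(2,3),(3,0),(4,5),(5,6),(6,7),(7,4),(0,4),(1,5),(2,6),(3,7)]:cv2.line(im,tuple(map(int,q[a])),tuple(map(int,q[b])),(0,255,0),1)
    cv2.imwrite(f"pics/fit_{n}.png",im)
E
```

```text
(1157, np.float64(0.508), np.float64(0.26), np.float64(2.303834612632515))
```

View pics/fit_top.png

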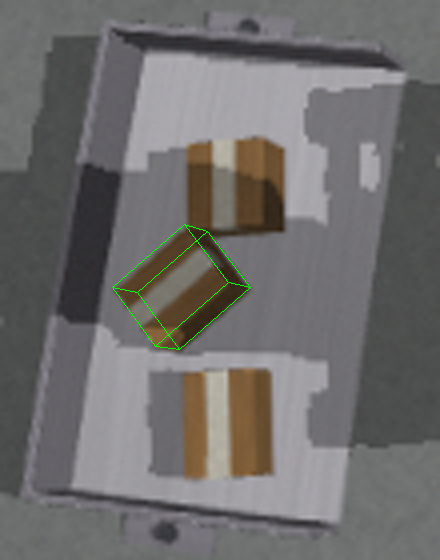

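View pics/fit_scene.png

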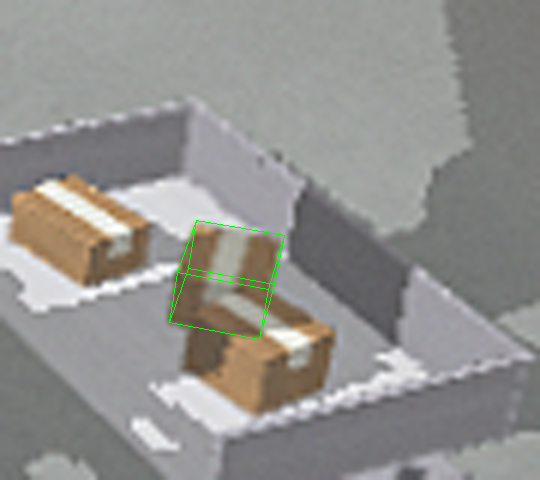

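The flat model matches in both views. The middle carton's centre is about 0.10 m behind the mouth and it isn't tilted. I'm handing in.

```bash
python3 - <<'E'
from bench import ticket,r
s=r.read_state();print(s["time"],s["ft_force"])
print(ticket.close_job())
E
```

```text
22.125 [-0.34653976  0.43476531  0.32650357]
the job is handed in; nothing more can be done
None
```

I pushed all three brown cartons along the bench into the bay with the nearly closed fingers and handed the job in at about 22 s; no verdict was reported. I picked none of them up.

- **Depth:** the last camera check put the carton centres about 81, 102 and 69 mm behind the mouth line, against the 35 mm needed. All three are between the side walls, wholly inside, and the arm is clear of everything.
- **Disturbed carton:** the second carton nudged and turned the first one while going in. A model of the first carton lying flat matched it in both camera views, so it was not tipped. The other two I judged flat by eye only.
- **Bystanders:** the ring measured at its starting position. The tall carton and jar looked unmoved in the later scene views, but I did not measure them again at the end, when the arm hid them in the top view.

No check failed or disagreed. Bay and carton positions are good to a few millimetres, because I read them off the pictures by hand.

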